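Stand the toppled cell back up and close the row

ROBOT

A 6-joint arm with a two-finger parallel gripper is mounted at the origin on the work surface. World frame = base frame: x ahead of the robot, y to its left, z up, the work surface at z = 0. Lengths are in m, angles in degrees, forces in N, time in s.
With the tool pointing down it reaches from about 0.35 to 0.875 m from the base axis. Payload 4.2 kg.
Tool frame: the origin (TCP) lies on the centre line of the jaws, within the pads' length; the fingertips stand 11 mm ahead of it and the grasp point (between the pads) lies 8 mm behind it; z points along the fingers, y is the line along which they close (so a half turn about z gives the same grasp; the last joint's range is limited). The gripper opens to 87 mm and grips with 3 to 60 N. Pads are 19 mm wide; open, the fingers measure 117 mm over their backs; the gripper's body (75 mm by 190 mm) begins 51 mm behind the grasp point.
Start: joints at [-59.496, 22.042, 0.453, 0, -68.411, -14.817], TCP at [0.169, -0.602, 0.234] pointing down, gripper open.
Joint ranges: [-179.83, 179.83], [-69.29, 118.12], [-61.27, 80.66], [-181.25, 117.63], [-171.15, -9.14], [-177.46, 177.46]. Speed limits (degrees/s): [159.86, 159.86, 180, 180, 180, 180].

INTERFACE

Orientations are given as a 3x3 rotation matrix whose columns are the frame's x, y, z axes.
In Python, from station import r gives the robot as it stands.
- The arm moves only by the tool servo_tool, never from a script. Its argument "commands" is a list that holds one entry, the list of rows, each a list of 7 numbers: the closure, from 0 (fully open) to 1 (shut), then the shift along the tool's x, y, z in mm, then the turn, a rotation vector about the tool's x, y, z in rad. In form: [[[claw, x, y, z, ax, ay, az], ...]]. A call has exactly 5 rows; each row is the pose to reach, as a shift and turn from the pose commanded when the call began, along the tool's axes at that moment; what a row does not reach only later rows make up. A row lasts 1/10 s, in which the tool goes at most 50 mm and 8.59 degrees, less where a joint would pass 70% of its speed; a pose out of reach is approached as far as the arm can. A call with a gripper value outside its range is refused whole. The fingers move at their own pace and stop on an object; the grip force is fixed at half the most. Time passes only in rows, so rows that repeat a pose let the fingers close, or fill a call up. It gives the time, the measured TCP pose, the force, the opening and the grip force at its end, in the units of the state.
- r.sense(): the state, without advancing time (a new reading comes with each control period).
- r.capture(name): name is "side" or "top"; returns a dict with "pixels" (420x560x3 uint8, red, green, blue), "camera_matrix" (3x3 intrinsics, pixels), "R" (3x3) and "t" (3): a world point X has camera coordinates R X + t. Camera axes: x right, y down, z forward; pixel columns grow to the right and rows downward; lengths in m; the calibration is good to about 2 mm. A picture is of the moment at which its call begins. There is no depth.
- r.finish_job(): hands the job in; it is judged then, once.
The state is a dict: "time_s": time; "joints": joint angles; "joint_velocities": joint speeds; "effort": joint torques, N m; "tcp_pos": TCP position; "ee_rot": TCP orientation; "wrist_force": force on the tool from outside, world axes, zero at the start; "moment": the same for the moment, N m; "gripper_width": opening from 0.0 (shut) to 1.0 (fully open); "gripper_force": force on a finger pad.
Only numpy, scipy, OpenCV 4.12 (cv2) and the standard library are available. Lean on these libraries where they do the work, as an engineer would, in place of code of your own. Each camera call takes 0.05 s, during which the arm holds its last target. There are 200 camera calls.

TASK

One battery cell has toppled and leans on the two yellow posts of the test fixture. Push it back upright with the fingertips and slide it along the plate until it stands square, in line and flush against the strapped row of cells. Push gently, never pinch or lift it, and leave the tester, screwdriver, cup and jar where they are.

Things in the scene. Friction and masses are not known exactly. Their poses are not given: they have to be found in the camera images.
- cell: Toppled loose cell: aluminium block 130 mm wide (x), 36 thick (y), 80 high (z), flat terminals 5 mm high on top, 0.6-0.9 kg. Origin: centre of underside; z to the terminals. It starts leaning about 48 degrees towards the fixture's -y, its -y face on the post tops. Under about 24 degrees it rocks upright by itself. Pushed high up it tips towards the row: slide it within 20 mm of the plate.
- cell_foot (a point): Middle of the bottom edge of the cell's -y face, the edge it leans and pivots on (cell frame 0, -18, 0 mm). It stays at about 6 mm height, on the plate.
- fixture: Fixed dark steel plate, 160 mm (x) by 275 mm (y from -70 to +205), top 6 mm above the table. Origin: on the table, on the centre line, under the leaning cell's foot edge. Two yellow posts at x = -43.5 and +43.5 mm, 15 mm wide in x, y from -53 to -45 mm, tops 46 mm above the table, 72 mm clear between them. The push goes along +y, from posts to row.
- row: Fixed strapped row of three such cells on the plate, parallel to the fixture and centred on it: 130 mm wide (x), 88 mm high with a copper bar and a white cover on top, 118 mm deep (y). Origin: bottom middle of its near face, which looks to -y at the loose cell, 51 to 71 mm from the fixture's origin. With the cell flush and in line its origin is at y = -18 mm, x = 0 in the row's frame.
- tester: Small black tester with yellow rim and dark screen, 77 by 52 by 30 mm, lying loose on the row's white cover (its underside about 94 mm above the table). Origin: centre of its underside. Not to be moved.
- screwdriver: Orange-handled screwdriver, 170 mm long, up to 30 mm thick, lying on the table beside the fixture, roughly along its y. Not to be moved.
- cup: Small red open cup, 60 mm wide, 45 mm high, on the table beside the fixture. Origin: centre of its underside. Not to be moved.
- jar: Amber jar with black cap, 52 mm wide, 70 mm high, on the table beside the fixture. Origin: centre of its underside. Not to be moved.
There are look-alikes about, which are no part of the job. Several things have the shape of the cell; the one meant has the colours described above.

How it is judged:
By the outcome, as a careful person would: the job done as asked, in the order asked, and still so for the second after the job is handed in, with the robot touching nothing.
It also fails if it takes over 42 s, if anything falls off the work surface, if the arm or the gripper's body presses on something with over 40 N, if the wrist force passes 120 N, or if a joint passes its speed limit or range.

## Working session

There is one attempt and no reset: what is moved stays moved. The work goes in short steps, Python scripts to look and compute and a tool call to move; the robot and the scene stay as the last step left them, time stands still between calls to the robot, and variables do not carry over. Pictures are saved under pics/ and viewed, at most 10 in all, crops included, and the job is handed in when it is done.

Besides the shell and the picture viewer there is one more tool, called by a JSON object that holds its "api" and its "payload", one argument or row to a line. servo_tool: Moves the arm, as the interface text tells. Its arguments: {"type":"object","properties":{"commands":{"type":"array","items":{"type":"array","items":{"type":"array","items":{"type":"number"}}}}},"required":["commands"]}

```bash
mkdir -p pics; ls; python3 - <<'E'
from station import r
import cv2,numpy as np
for n in("side","top"):
    c=r.capture(n); cv2.imwrite(f"pics/{n}0.png",c["pixels"][:,:,::-1])
    print(n,np.round(c["camera_matrix"],1).tolist(),np.round(c["R"],3).tolist(),np.round(c["t"],3).tolist(), (-c["R"].T@c["t"]).round(3))
s=r.sense();print(s["time_s"],np.round(s["ee_rot"],3).tolist(),s["tcp_pos"],s["wrist_force"])
E
```

```text
pics
side [[533.5, 0.0, 281.6], [0.0, 533.5, 216.3], [0.0, 0.0, 1.0]] [[0.997, -0.074, -0.021], [-0.057, -0.528, -0.847], [0.052, 0.846, -0.531]] [-0.596, 0.133, 1.208] [ 0.539 -0.996  0.741]
top [[395.0, 0.0, 274.1], [0.0, 395.0, 209.3], [0.0, 0.0, 1.0]] [[0.028, -1.0, -0.005], [-0.982, -0.026, -0.189], [0.189, 0.011, -0.982]] [0.043, 0.593, 0.786] [0.432 0.051 0.884]
0.1 [[-0.963, -0.27, -0.001], [-0.27, 0.963, 0.002], [0.0, 0.002, -1.0]] [ 0.1688926  -0.6012264   0.23259348] [-1.0132139   0.10597984  0.14389186]
```

View pics/side0.png

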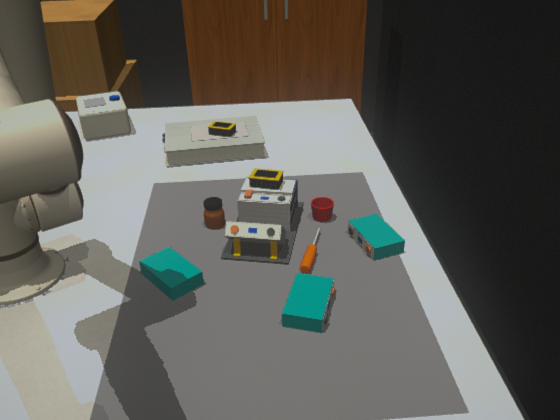

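View pics/top0.png

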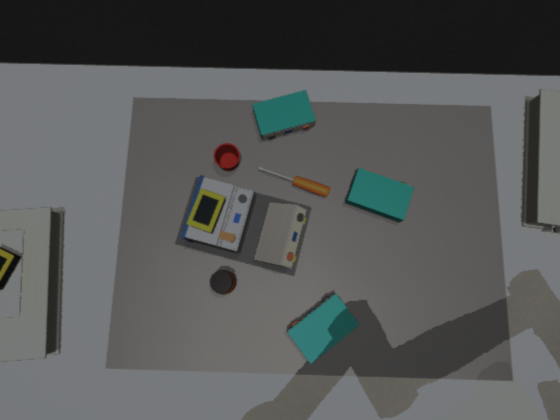

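The candidates for the cell are the aluminium block leaning on the yellow posts, at side (254,232) and top (281,235), and three teal blocks at side (172,272), (310,302) and (376,236). I choose the leaning aluminium one and will check it in a close crop. The cup is at top (228,157), the jar at (223,281) and the screwdriver at (300,182).

```bash
python3 - <<'E'
import cv2,numpy as np
a=cv2.imread("pics/side0.png")[160:270,190:350]; b=cv2.imread("pics/top0.png")[130:300,170:345]
b=cv2.convertScaleAbs(b,alpha=1.5)
cv2.imwrite("pics/c1.png",cv2.resize(a,None,fx=5,fy=5,interpolation=cv2.INTER_CUBIC))
cv2.imwrite("pics/c2.png",cv2.resize(b,None,fx=3.5,fy=3.5,interpolation=cv2.INTER_CUBIC))
E
```

```text
(no output)
```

View pics/c1.png

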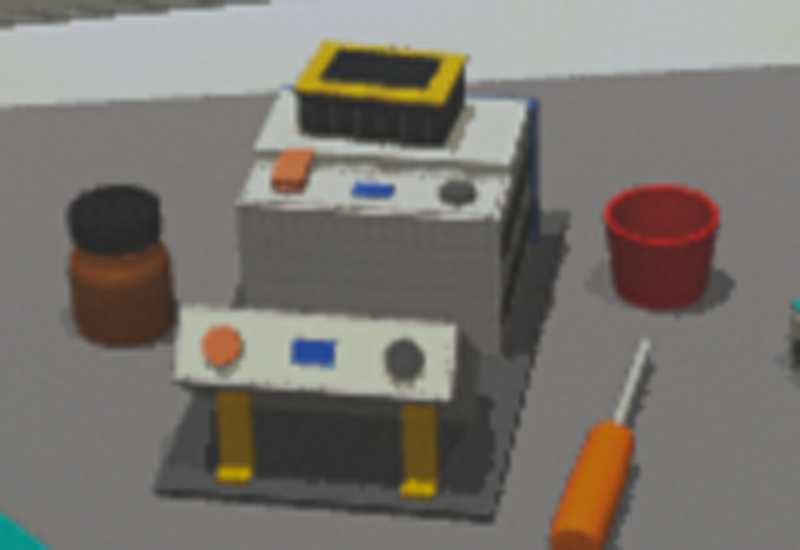

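View pics/c2.png

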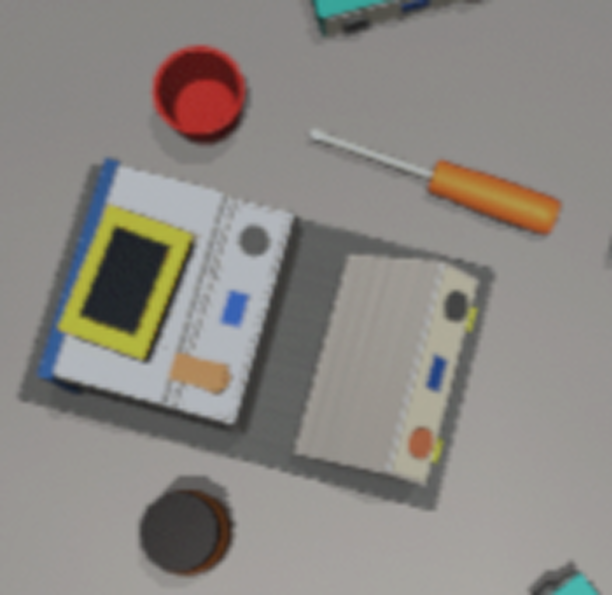

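```bash
cat > h.py <<'E'
import numpy as np
from station import r
from scipy.spatial.transform import Rotation as Ro
from scipy.optimize import least_squares
def proj(c,P):
    q=c["R"]@np.asarray(P)+c["t"]; q=c["camera_matrix"]@q; return q[:2]/q[2]
E
python3 - <<'E'
from h import *
C={n:r.capture(n) for n in("side","top")}
off={"side":(5,190,160),"top":(3.5,170,130)}
O=[]
def add(n,k,p,u): s,a,b=off[n]; O.append((n,k,np.array(p)/1e3,np.array([u[0]/s+a,u[1]/s+b])))
for n,p,u in [("side",(-80,-70,6),(157,493)),("side",(80,-70,6),(493,518)),("side",(80,205,6),(568,212)),
 ("top",(-80,-70,6),(436,508)),("top",(80,-70,6),(494,270)),("top",(-80,205,6),(20,398)),("top",(80,205,6),(95,160))]: add(n,"f",p,u)
for n,p,u in [("side",(-65,0,80),(238,205)),("side",(65,0,80),(500,218)),("top",(65,0,80),(297,213)),("top",(-65,0,80),(238,428))]: add(n,"r",p,u)
for n,p,u in [("side",(-65,18,80),(185,305)),("side",(65,18,80),(458,322)),("side",(-65,-18,80),(175,380)),("side",(65,-18,80),(452,400)),
 ("top",(65,18,0),(350,255)),("top",(-65,18,0),(295,455)),("top",(65,18,80),(440,260)),("top",(-65,18,80),(388,470)),("top",(65,-18,80),(480,282)),("top",(-65,-18,80),(425,485))]: add(n,"c",p,u)
def W(v,k,p):
    x,y,a,d,cx,ca,t,cy=v
    if k=="r": p=p+[0,d,.006]
    if k=="c":
        p=Ro.from_euler("x",t).apply(p-[0,-.018,0]); p=Ro.from_euler("z",ca).apply(p)+[cx,cy,.006]
    return Ro.from_euler("z",a).apply(p)+[x,y,0]
f=lambda v:np.concatenate([proj(C[n],W(v,k,p))-u for n,k,p,u in O])
s=least_squares(f,[.42,0.03,-.2,.06,0,0,.8,0],loss="soft_l1",x_scale=[.01,.01,.1,.01,.01,.1,.1,.01])
v=s.x;print("x y yaw d cx ca tilt cy",v.round(4),np.degrees(v[[2,5,6]]).round(1))
for o,e in zip(O,f(v).reshape(-1,2)): print(o[0],o[1],o[2],e.round(1))
np.save("v.npy",v)
# others
def ray(n,u,z):
    c=C[n];d=c["R"].T@np.linalg.solve(c["camera_matrix"],[*u,1]);o=-c["R"].T@c["t"];return o+d*(z-o[2])/d[2]
g=lambda P:Ro.from_euler("z",-v[2]).apply(P-[v[0],v[1],0])
for nm,cu,z in [("cup rim",(200,90),.045),("jar",(178,532),.07),("drv tip",(316,134),.01),("drv end",(545,215),.015),("tester",(127,283),.124)]:
    P=ray("top",(cu[0]/3.5+170,cu[1]/3.5+130),z);print(nm,P.round(3),"fix",g(P).round(3))
E
```

```text
x y yaw d cx ca tilt cy [ 0.5496  0.0599 -0.232   0.0568 -0.0057  0.0058  0.8205  0.    ] [-13.3   0.3  47. ]
side f [-0.08  -0.07   0.006] [-1.3 -0.7]
side f [ 0.08  -0.07   0.006] [-0.2 -0.3]
side f [0.08  0.205 0.006] [-0.4 -0.1]
top f [-0.08  -0.07   0.006] [0.5 0.1]
top f [ 0.08  -0.07   0.006] [ 1.3 -1.1]
top f [-0.08   0.205  0.006] [-0.2 -0.6]
top f [0.08  0.205 0.006] [-0.6  0.4]
side r [-0.065  0.     0.08 ] [-1.  0.]
side r [0.065 0.    0.08 ] [-0.6  0.7]
top r [0.065 0.    0.08 ] [ 0.1 -0.9]
top r [-0.065  0.     0.08 ] [-0.2 -1.7]
side c [-0.065  0.018  0.08 ] [-1.8 -0.5]
side c [0.065 0.018 0.08 ] [-0.4 -0.2]
side c [-0.065 -0.018  0.08 ] [-1.5  0. ]
side c [ 0.065 -0.018  0.08 ] [-0.6 -0.1]
top c [0.065 0.018 0.   ] [-0.6 -1. ]
top c [-0.065  0.018  0.   ] [-0.2 -0.7]
top c [0.065 0.018 0.08 ] [ 0.7 -1. ]
top c [-0.065  0.018  0.08 ] [-0.   0.6]
top c [ 0.065 -0.018  0.08 ] [-0.1 -1.9]
top c [-0.065 -0.018  0.08 ] [ 0.8 -0. ]
cup rim [0.713 0.167 0.045] fix [0.134 0.142 0.045]
jar [0.436 0.163 0.07 ] fix [-0.134  0.075  0.07 ]
drv tip [0.696 0.095 0.01 ] fix [0.135 0.067 0.01 ]
drv end [ 0.644 -0.055  0.015] fix [ 0.118 -0.09   0.015]
tester [0.572 0.192 0.124] fix [-0.008  0.133  0.124]
```

The crop confirms the choice: a silver cell with a white top leans on the two yellow posts. The fit residuals are about 1 px, and the tilt of 47° and the 57 mm gap match the description. The cell sits about 6 mm towards -x. My plan is a tool tilted about 30°, pushing with both fingertips between the posts.

```bash
cat >> h.py <<'E'
v=np.load("v.npy")
F=Ro.from_euler("z",v[2]).as_matrix()
def plan(tip,e):
    "shift (mm) and turn in the present tool axes to bring the fingertips to tip (fixture mm), tilt e deg"
    e=np.radians(e);c,s=np.cos(e),np.sin(e)
    T=F@np.array([[0,-1,0],[-c,0,s],[-s,0,-c]])
    p=F@(np.array(tip)/1e3)+[v[0],v[1],0]-.011*T[:,2]
    S=r.sense();R=S["ee_rot"]
    print("shift",(1e3*R.T@(p-S["tcp_pos"])).round(1),"turn",Ro.from_matrix(R.T@T).as_rotvec().round(3))
def where():
    S=r.sense();R=S["ee_rot"]
    tip=1e3*F.T@(S["tcp_pos"]+.011*R[:,2]-[v[0],v[1],0])
    print("t",S["time_s"],"tip",tip.round(1),"F",(F.T@S["wrist_force"]).round(1),"w",S["gripper_width"],"J",np.round(S["joints"],0))
E
python3 -c "
from h import *
where();plan((-2,-110,110),30)"
```

```text
t 0.2 tip [-218.4 -731.1  221.9] F [-0.1  0.4 -0.1] w 0.9972274917915273 J [-59.  22.   0.  -0. -68. -15.]
shift [-487.5  433.6  113.9] turn [-0.277 -0.472 -1.04 ]
```

{"api": "servo_tool", "payload": {
  "commands": [
    [[0.72,-170,150,20,-0.09,-0.16,-0.35],[0.72,-170,150,20,-0.09,-0.16,-0.35],[0.72,-170,150,20,-0.09,-0.16,-0.35],[0.72,-170,150,20,-0.09,-0.16,-0.35],[0.72,-170,150,20,-0.09,-0.16,-0.35]]
  ]
}}

```text
time_s: 0.7
tcp_pos: [0.2929, -0.4087, 0.2132]
ee_rot: [[-0.802, -0.589, 0.104], [-0.573, 0.806, 0.15], [-0.172, 0.061, -0.983]]
wrist_force: [0.2, -0.8, 0.1]
gripper_width: 0.629
gripper_force: 0.0
```

```bash
python3 -c "
from h import *
where();plan((-2,-110,110),30)"
```

```text
t 0.7 tip [-141.3 -513.2  202.4] F [ 0.4 -0.7  0.1] w 0.629486843467089 J [-43.  13. -12. -11. -67.  -7.]
shift [-371.   147.4  169.4] turn [-0.187 -0.314 -0.688]
```

{"api": "servo_tool", "payload": {
  "commands": [
    [[0.72,-210,85,95,-0.187,-0.314,-0.688],[0.72,-210,85,95,-0.187,-0.314,-0.688],[0.72,-210,85,95,-0.187,-0.314,-0.688],[0.72,-210,85,95,-0.187,-0.314,-0.688],[0.72,-210,85,95,-0.187,-0.314,-0.688]]
  ]
}}

```text
time_s: 1.2
tcp_pos: [0.4211, -0.2066, 0.1612]
ee_rot: [[-0.22, -0.968, 0.12], [-0.843, 0.251, 0.476], [-0.491, 0.004, -0.871]]
wrist_force: [0.4, -0.9, 0.1]
gripper_width: 0.288
gripper_force: 0.0
```

```bash
python3 -c "
from h import *
where();plan((-2,-110,110),30)"
```

```text
t 1.2 tip [ -63.6 -283.5  151.6] F [ 0.6 -0.8  0.1] w 0.2882865036773769 J [-27.  18. -12. -31. -70.  25.]
shift [-131.8  -58.1  121.8] turn [-0.007 -0.01  -0.02 ]
```

{"api": "servo_tool", "payload": {
  "commands": [
    [[0.72,-132,-58,122,-0.007,-0.01,-0.02],[0.72,-132,-58,122,-0.007,-0.01,-0.02],[0.72,-132,-58,122,-0.007,-0.01,-0.02],[0.72,-132,-58,122,-0.007,-0.01,-0.02],[0.72,-132,-58,122,-0.007,-0.01,-0.02]]
  ]
}}

```text
time_s: 1.7
tcp_pos: [0.5219, -0.0505, 0.1177]
ee_rot: [[-0.202, -0.973, 0.112], [-0.843, 0.231, 0.486], [-0.498, 0.004, -0.867]]
wrist_force: [-0.6, -0.3, 0.7]
gripper_width: 0.281
gripper_force: 0.0
```

```bash
python3 -c "
from h import *
where();plan((-2,-75,48),30)"
```

```text
t 1.7 tip [  -1.6 -108.3  108.2] F [-0.5 -0.4  0.7] w 0.28060634827560005 J [ -7.  22. -12. -36. -59.  13.]
shift [ 1.1  0.3 68.8] turn [ 0.003 -0.002 -0.003]
```

{"api": "servo_tool", "payload": {
  "commands": [
    [[0.72,0,0,20,0,0,0],[0.72,0,0,40,0,0,0],[0.72,1,0,60,0,0,0],[0.72,1,0,69,0,0,0],[0.72,1,0,69,0,0,0]]
  ]
}}

```text
time_s: 2.2
tcp_pos: [0.5281, -0.0218, 0.0577]
ee_rot: [[-0.207, -0.972, 0.113], [-0.843, 0.236, 0.484], [-0.497, 0.005, -0.868]]
wrist_force: [-0.4, -0.0, -0.1]
gripper_width: 0.281
gripper_force: 0.0
```

```bash
python3 - <<'E'
from h import *
import cv2
where();plan((-2,-27,48),30)
a=r.capture("side")["pixels"][140:280,190:350,::-1];cv2.imwrite("pics/s1.png",cv2.resize(a,None,fx=4,fy=4,interpolation=cv2.INTER_CUBIC))
E
```

```text
t 2.2 tip [ -2.1 -79.   48.1] F [-0.4 -0.1 -0.1] w 0.28097781014547835 J [ -5.  27. -14. -39. -51.  16.]
shift [-45.    0.2  25.9] turn [ 0.001 -0.003 -0.007]
```

View pics/s1.png

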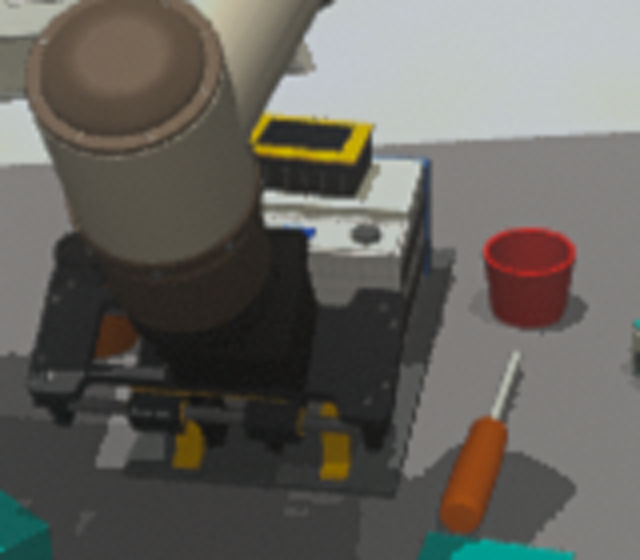

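```bash
python3 - <<'E'
from h import *
c=r.capture("side")
for P in [(-43.5,-49,46),(43.5,-49,46),(-43.5,-53,6),(43.5,-53,6),(-2-19,-79,48),(-2+19,-79,48)]:
    q=proj(c,F@(np.array(P)/1e3)+[v[0],v[1],0]);print(P,((q-[190,140])*4).round())
E
```

```text
(-43.5, -49, 46) [186. 399.]
(43.5, -49, 46) [334. 410.]
(-43.5, -53, 6) [188. 459.]
(43.5, -53, 6) [335. 470.]
(-21, -79, 48) [212. 429.]
(17, -79, 48) [279. 434.]
```

```bash
python3 - <<'E'
from h import *
import cv2
c=r.capture("side")
a=c["pixels"][190:270,190:310,::-1]
a=cv2.resize((255*(a/255.)**.45).astype('uint8'),None,fx=6,fy=6,interpolation=cv2.INTER_CUBIC)
for L in (0,35,70):
  for x in (-21,17):
    P=(-2.1+x+2,-79-L*.5,48+L*.866);q=(proj(c,F@(np.array(P)/1e3)+[v[0],v[1],0])-[190,190])*6
    cv2.circle(a,tuple(int(i) for i in q),4,(0,0,255),1)
cv2.imwrite("pics/s2.png",a)
E
```

```text
(no output)
```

View pics/s2.png

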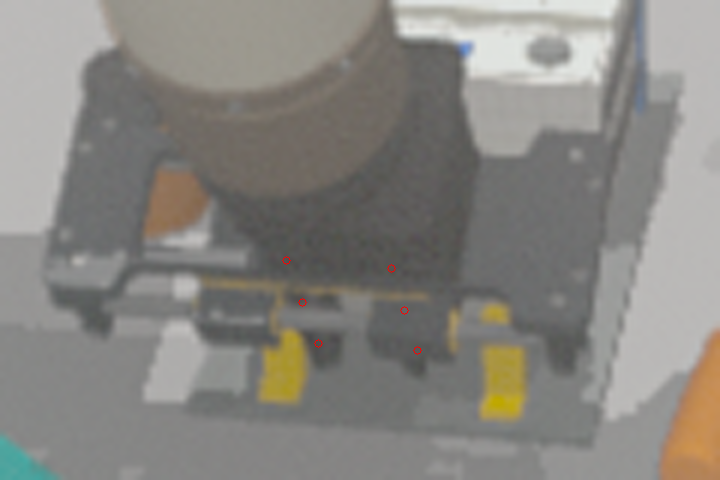

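The fingertips are at (325,355) and (417,355) in the crop, as computed, and well between the posts at (280,370) and (500,370). Now I push gently along +y.

{"api": "servo_tool", "payload": {
  "commands": [
    [[0.72,-10,0,6,0,0,0],[0.72,-14,0,8,0,0,0],[0.72,-18,0,10.5,0,0,0],[0.72,-22,0,12.5,0,0,0],[0.72,-26,0,15,0,0,0]]
  ]
}}

```text
time_s: 2.85
tcp_pos: [0.5359, 0.0078, 0.0587]
ee_rot: [[-0.205, -0.972, 0.116], [-0.843, 0.236, 0.484], [-0.498, 0.002, -0.867]]
wrist_force: [0.2, -1.7, -0.9]
gripper_width: 0.28
gripper_force: 0.6
```

```bash
python3 -c "
from h import *
where();plan((-2,-27,48),30)"
```

```text
t 2.85 tip [ -1.3 -48.4  49.1] F [ 0.6 -1.6 -0.9] w 0.28043346074903536 J [ -1.  26. -14. -39. -50.  14.]
shift [-17.9   0.8  11.6] turn [-0.001 -0.003 -0.006]
```

Contact at about 2 N, as predicted. I continue slowly.

{"api": "servo_tool", "payload": {
  "commands": [
    [[0.72,-3,0,2,0,0,0],[0.72,-6,0,4,0,0,0],[0.72,-9,0,6,0,0,0],[0.72,-12,0,8,0,0,0],[0.72,-14,0,9,0,0,0]]
  ]
}}

```text
time_s: 3.35
tcp_pos: [0.5398, 0.0241, 0.0576]
ee_rot: [[-0.205, -0.972, 0.115], [-0.843, 0.236, 0.484], [-0.498, 0.002, -0.867]]
wrist_force: [0.1, -0.9, -0.4]
gripper_width: 0.28
gripper_force: 0.2
```

```bash
python3 - <<'E'
from h import *
import cv2
where();plan((-2,-27,48),30)
a=r.capture("top")["pixels"][160:280,200:360,::-1]
a=(255*(a/255.)**.6).astype('uint8')
cv2.imwrite("pics/t1.png",cv2.resize(a,None,fx=4,fy=4,interpolation=cv2.INTER_CUBIC))
E
```

```text
t 3.35 tip [ -1.2 -31.6  48.1] F [ 0.3 -0.9 -0.4] w 0.280304978990762 J [  0.  26. -14. -40. -49.  13.]
shift [-4.   0.8  2.4] turn [-0.001 -0.003 -0.006]
```

View pics/t1.png

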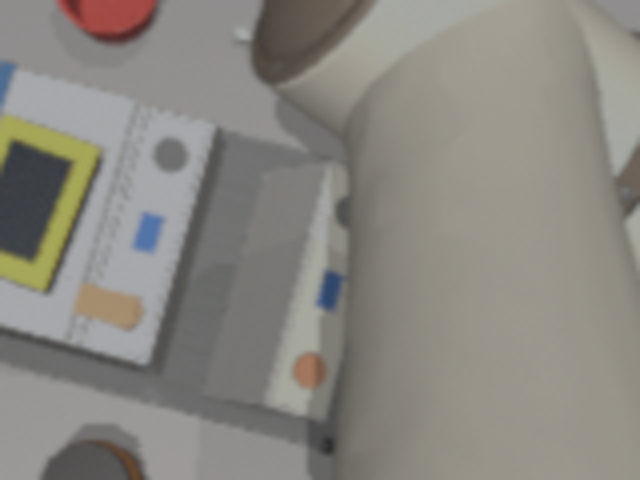

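The picture shows the cell half risen (top face at (310,300)), parallel to the row, with its foot barely moved. I push a little further until it rocks upright.

{"api": "servo_tool", "payload": {
  "commands": [
    [[0.72,-2,0,1,0,0,0],[0.72,-4,0,2,0,0,0],[0.72,-5,0,3,0,0,0],[0.72,-5,0,3,0,0,0],[0.72,-5,0,3,0,0,0]]
  ]
}}

```text
time_s: 3.9
tcp_pos: [0.5411, 0.0293, 0.0576]
ee_rot: [[-0.205, -0.972, 0.115], [-0.843, 0.236, 0.484], [-0.498, 0.002, -0.867]]
wrist_force: [1.0, 0.8, 0.8]
gripper_width: 0.279
gripper_force: 0.0
```

```bash
python3 -c "
from h import *
where();plan((-2,-30,15),30)"
```

```text
t 3.9 tip [ -1.1 -26.3  48.1] F [0.8 1.  0.8] w 0.27863840870211276 J [  1.  26. -14. -40. -49.  12.]
shift [19.7  0.8 26.8] turn [-0.001 -0.003 -0.006]
```

{"api": "servo_tool", "payload": {
  "commands": [
    [[0.72,6,0,-3,0,0,0],[0.72,10,0,6,0,0,0],[0.72,15,0,17,0,0,0],[0.72,20,0,27,0,0,0],[0.72,20,0,27,0,0,0]]
  ]
}}

```text
time_s: 4.4
tcp_pos: [0.539, 0.0256, 0.0218]
ee_rot: [[-0.208, -0.972, 0.112], [-0.842, 0.236, 0.484], [-0.497, 0.006, -0.868]]
wrist_force: [-0.7, -0.1, 1.2]
gripper_width: 0.282
gripper_force: 0.0
```

```bash
python3 - <<'E'
from h import *
import cv2
where()
a=r.capture("top")["pixels"][150:270,190:330,::-1]
a=(255*(a/255.)**.6).astype('uint8')
cv2.imwrite("pics/t2.png",cv2.resize(a,None,fx=5,fy=5,interpolation=cv2.INTER_CUBIC))
E
```

```text
t 4.4 tip [ -2.4 -30.4  12.3] F [-0.7 -0.3  1.2] w 0.28208195186937535 J [  0.  30. -15. -42. -46.  16.]
```

View pics/t2.png

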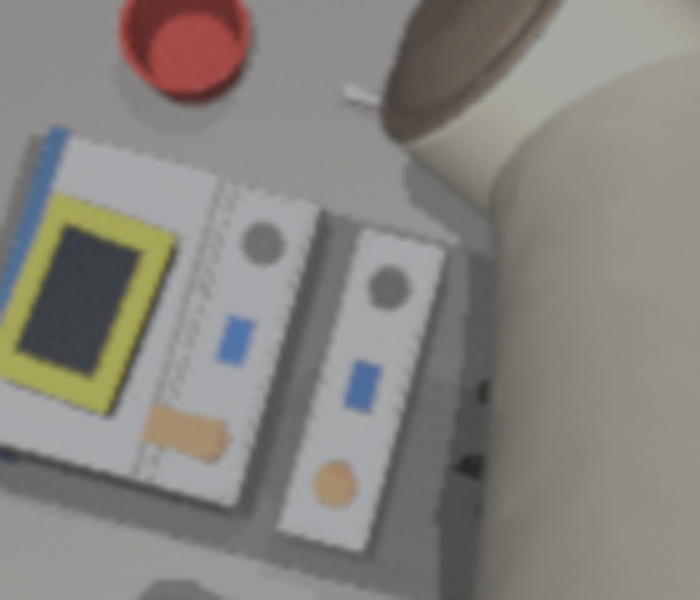

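The cell stands upright in the picture, with top-face corners at (365,229), (446,245), (276,530) and (363,553). The row edge runs (322,208)-(238,508). Now I measure it.

```bash
python3 - <<'E'
from h import *
c=r.capture("top")
def g(u,z):
    d=c["R"].T@np.linalg.solve(c["camera_matrix"],[u[0]/5+190,u[1]/5+150,1]);o=-c["R"].T@c["t"];P=o+d*(z-o[2])/d[2]
    return (1e3*F.T@(P-[v[0],v[1],0])).round(1)[:2]
for n,u in dict(c_pp=(365,229),c_pm=(446,245),c_mp=(276,530),c_mm=(363,553),r_p=(322,208),r_m=(238,508)).items(): print(n,g(u,.086))
for n,u in dict(cg=(388,289),rg=(263,244),cb=(363,387),rb=(235,340)).items(): print(n,g(u,.09))
plan((-4,-10,15),30)
E
```

```text
c_pp [57.4 37.4]
c_pm [59.4  3.2]
c_mp [-71.7  39.5]
c_mm [-71.6   3.2]
r_p [61.4 57. ]
r_m [-67.1  56.7]
cg [34.6 21.3]
rg [39.7 76. ]
cb [-7.2 20.5]
rb [-1.9 76.1]
shift [-18.1   2.6   9.1] turn [ 0.    -0.003 -0.007]
```

{"api": "servo_tool", "payload": {
  "commands": [
    [[0.72,-6,3.5,1,0,0,0],[0.72,-11,3.5,3.5,0,0,0],[0.72,-16,3.5,6,0,0,0],[0.72,-19,3.5,8,0,0,0],[0.72,-19,3.5,8,0,0,0]]
  ]
}}

```text
time_s: 5.0
tcp_pos: [0.5417, 0.0469, 0.027]
ee_rot: [[-0.204, -0.972, 0.115], [-0.843, 0.235, 0.484], [-0.498, 0.002, -0.867]]
wrist_force: [0.3, -0.7, 0.4]
gripper_width: 0.281
gripper_force: 0.0
```

```bash
python3 -c "
from h import *
where();plan((-2,5,15),30)"
```

```text
t 5.0 tip [-4.6 -9.  17.4] F [ 0.5 -0.6  0.4] w 0.28106314216196393 J [  3.  29. -15. -42. -45.  14.]
shift [-10.9  -2.6   9.1] turn [-0.001 -0.003 -0.005]
```

{"api": "servo_tool", "payload": {
  "commands": [
    [[0.72,-2.5,0,3.5,0,0,0],[0.72,-4.5,-0.8,5,0,0,0],[0.72,-6.5,-1.6,6,0,0,0],[0.72,-9,-2.5,7.5,0,0,0],[0.72,-11,-3.3,8.5,0,0,0]]
  ]
}}

```text
time_s: 5.5
tcp_pos: [0.5466, 0.057, 0.0248]
ee_rot: [[-0.205, -0.972, 0.113], [-0.844, 0.234, 0.482], [-0.495, 0.004, -0.869]]
wrist_force: [-5.1, -7.5, 5.6]
gripper_width: 0.276
gripper_force: 4.0
```

```bash
cat > m.py <<'E'
from h import *
import cv2,sys
where()
c=r.capture("top")
a=c["pixels"][150:270,190:330,::-1]
a=(255*(a/255.)**.6).astype('uint8')
if len(sys.argv)>1: cv2.imwrite(sys.argv[1],cv2.resize(a,None,fx=5,fy=5,interpolation=cv2.INTER_CUBIC))
# blue labels of cell and row: colour centroids
hsv=cv2.cvtColor(c["pixels"],cv2.COLOR_RGB2HSV)
m=cv2.inRange(hsv,(105,110,60),(125,255,255));m[:150]=0;m[270:]=0;m[:,:190]=0;m[:,330:]=0
n,l,s,ce=cv2.connectedComponentsWithStats(m)
w=np.where
for i in range(1,n):
    if s[i,4]<12: continue
    u=ce[i];d=c["R"].T@np.linalg.solve(c["camera_matrix"],[*u,1]);o=-c["R"].T@c["t"];P=o+d*(.087-o[2])/d[2]
    print(s[i,4],u.round(1),(1e3*F.T@(P-[v[0],v[1],0])).round(1)[:2])
E
python3 m.py
```

```text
t 5.5 tip [-2.2  2.  15.2] F [-3.2 -8.5  5.6] w 0.2758813868798522 J [  4.  30. -15. -42. -45.  13.]
104 [196.1 191.1] [ 31.3 174.3]
41 [236.5 217.8] [-1.3 77.6]
30 [258.8 225.5] [-4.9 29.4]
```

{"api": "servo_tool", "payload": {
  "commands": [
    [[0.72,-1.7,-0.8,1,0,0,0],[0.72,-3.4,-1.6,2,0,0,0],[0.72,-5.2,-2.4,3,0,0,0],[0.72,-6.9,-3.2,4,0,0,0],[0.72,-6.9,-3.2,4,0,0,0]]
  ]
}}

```text
time_s: 6.05
tcp_pos: [0.5513, 0.0644, 0.0245]
ee_rot: [[-0.206, -0.972, 0.112], [-0.844, 0.234, 0.483], [-0.496, 0.005, -0.868]]
wrist_force: [-4.6, -6.1, 3.9]
gripper_width: 0.28
gripper_force: 3.3
```

```bash
python3 m.py
```

```text
t 6.05 tip [ 0.6 10.3 15. ] F [-3.  -7.   3.9] w 0.2799783556604934 J [  4.  30. -14. -42. -45.  12.]
105 [196.1 191. ] [ 31.4 174.3]
41 [236.5 217.8] [-1.3 77.6]
```

```bash
sed -i 's/(105,110,60)/(105,80,30)/;s/s\[i,4\]<12/s[i,4]<6/' m.py; python3 m.py
```

```text
t 6.1 tip [ 0.7 10.2 15. ] F [-2.4 -6.6  4.8] w 0.27857876571719714 J [  4.  30. -14. -42. -45.  12.]
126 [196.1 191.2] [ 31.1 174.2]
52 [236.6 217.8] [-1.1 77.4]
14 [253.9 223.8] [-4.1 39.8]
```

{"api": "servo_tool", "payload": {
  "commands": [
    [[0.72,4,0,-2,0,0,0],[0.72,12,0,-7,0,0,0],[0.72,22,0,-12,0,0,0],[0.72,30,0,-17,0,0,0],[0.72,30,0,-17,0,0,0]]
  ]
}}

```text
time_s: 6.65
tcp_pos: [0.5448, 0.0308, 0.0245]
ee_rot: [[-0.207, -0.971, 0.116], [-0.842, 0.238, 0.484], [-0.497, 0.002, -0.868]]
wrist_force: [0.0, 1.3, 0.4]
gripper_width: 0.281
gripper_force: 0.0
```

```bash
python3 m.py pics/t3.png
```

```text
t 6.65 tip [  2.1 -24.   15. ] F [-0.3  1.3  0.4] w 0.281433751342428 J [  1.  30. -14. -42. -46.  15.]
125 [196.1 191.1] [ 31.2 174.2]
54 [236.5 217.8] [-1.3 77.7]
50 [255.9 223.1] [-1.7 36.2]
```

View pics/t3.png

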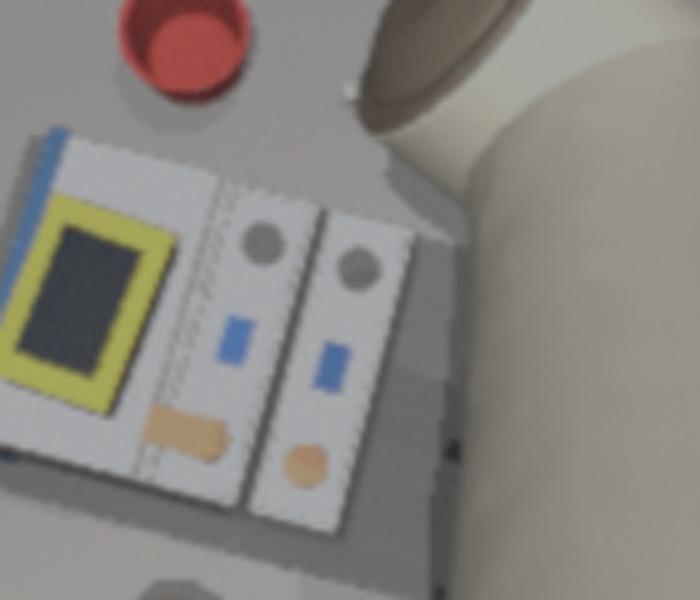

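The picture shows the cell upright, its label at (332,367) in line with the row's at (235,340) to 0.4 mm, and a gap of about 2.5 mm left. A final straight push should close it.

{"api": "servo_tool", "payload": {
  "commands": [
    [[0.72,-9,2,5,0,0,0],[0.72,-18,2,10,0,0,0],[0.72,-25,2,14.5,0,0,0],[0.72,-28,2,16,0,0,0],[0.72,-28,2,16,0,0,0]]
  ]
}}

```text
time_s: 7.2
tcp_pos: [0.5505, 0.0646, 0.0246]
ee_rot: [[-0.204, -0.972, 0.115], [-0.843, 0.234, 0.484], [-0.497, 0.002, -0.868]]
wrist_force: [0.4, -0.3, 0.0]
gripper_width: 0.281
gripper_force: 0.7
```

{"api": "servo_tool", "payload": {
  "commands": [
    [[0.72,-1,0,0.6,0,0,0],[0.72,-2,0,1.2,0,0,0],[0.72,-3,0,1.8,0,0,0],[0.72,-3.5,0,2,0,0,0],[0.72,-3.5,0,2,0,0,0]]
  ]
}}

```text
time_s: 7.7
tcp_pos: [0.5511, 0.0669, 0.0245]
ee_rot: [[-0.206, -0.972, 0.115], [-0.843, 0.236, 0.483], [-0.496, 0.002, -0.868]]
wrist_force: [-3.4, -5.5, 1.2]
gripper_width: 0.28
gripper_force: 2.6
```

```bash
python3 -c "
from h import *
where()"
```

```text
t 7.7 tip [-0.1 12.6 15. ] F [-2.1 -6.1  1.2] w 0.27987217084341376 J [  5.  30. -14. -42. -44.  12.]
```

{"api": "servo_tool", "payload": {
  "commands": [
    [[0.72,-0.6,0,0.3,0,0,0],[0.72,-1.2,0,0.7,0,0,0],[0.72,-1.8,0,1,0,0,0],[0.72,-2.4,0,1.4,0,0,0],[0.72,-2.4,0,1.4,0,0,0]]
  ]
}}

```text
time_s: 8.2
tcp_pos: [0.5519, 0.0695, 0.0246]
ee_rot: [[-0.206, -0.972, 0.115], [-0.843, 0.236, 0.483], [-0.496, 0.002, -0.868]]
wrist_force: [-1.9, -4.8, 1.6]
gripper_width: 0.281
gripper_force: 2.8
```

```bash
python3 -c "
from h import *
where()"
```

```text
t 8.2 tip [ 0.  15.3 15. ] F [-0.7 -5.1  1.6] w 0.28075561149506717 J [  5.  30. -14. -42. -44.  12.]
```

{"api": "servo_tool", "payload": {
  "commands": [
    [[0.72,-0.6,0,0.3,0,0,0],[0.72,-1.2,0,0.7,0,0,0],[0.72,-1.7,0,1,0,0,0],[0.72,-1.7,0,1,0,0,0],[0.72,-1.7,0,1,0,0,0]]
  ]
}}

```text
time_s: 8.7
tcp_pos: [0.552, 0.0701, 0.0245]
ee_rot: [[-0.206, -0.972, 0.115], [-0.844, 0.236, 0.481], [-0.495, 0.002, -0.869]]
wrist_force: [-2.5, -9.6, 3.7]
gripper_width: 0.275
gripper_force: 5.0
```

{"api": "servo_tool", "payload": {
  "commands": [
    [[0.72,-0.4,0,0.2,0,0,0],[0.72,-0.8,0,0.5,0,0,0],[0.72,-1.2,0,0.7,0,0,0],[0.72,-1.2,0,0.7,0,0,0],[0.72,-1.2,0,0.7,0,0,0]]
  ]
}}

```text
time_s: 9.2
tcp_pos: [0.552, 0.0703, 0.0244]
ee_rot: [[-0.206, -0.972, 0.115], [-0.845, 0.236, 0.48], [-0.494, 0.002, -0.87]]
wrist_force: [-5.1, -14.4, 5.5]
gripper_width: 0.281
gripper_force: 7.0
```

```bash
python3 -c "
from h import *
where()"
```

```text
t 9.2 tip [ 0.  16.1 14.9] F [ -1.6 -15.2   5.5] w 0.28101802637116585 J [  5.  30. -14. -42. -44.  12.]
```

The cell has stopped and the force is rising to 15 N, so it is flush. I back off and clear the arm.

{"api": "servo_tool", "payload": {
  "commands": [
    [[0.72,3,0,-2,0,0,0],[0.72,10,0,-6,0,0,0],[0.72,24,0,-14,0,0,0],[0.72,38,0,-22,0,0,0],[0.72,46,0,-35,0,0,0]]
  ]
}}

```text
time_s: 9.7
tcp_pos: [0.5385, 0.0168, 0.0314]
ee_rot: [[-0.208, -0.972, 0.114], [-0.842, 0.237, 0.484], [-0.497, 0.005, -0.868]]
wrist_force: [-1.0, -0.6, 0.2]
gripper_width: 0.277
gripper_force: 0.0
```

{"api": "servo_tool", "payload": {
  "commands": [
    [[0.72,0,0,-40,0,0,0],[0.72,0,0,-80,0,0,0],[0.72,0,0,-120,0,0,0],[0.72,20,0,-150,0,0,0],[0.72,20,0,-150,0,0,0]]
  ]
}}

```text
time_s: 10.2
tcp_pos: [0.5189, -0.0752, 0.1559]
ee_rot: [[-0.205, -0.971, 0.123], [-0.844, 0.239, 0.481], [-0.496, -0.005, -0.868]]
wrist_force: [-0.3, 0.3, 0.5]
gripper_width: 0.278
gripper_force: 0.0
```

```bash
python3 m.py pics/t4.png; python3 -c "
import cv2;from h import *
t=cv2.imread('pics/t4.png');s=cv2.resize(r.capture('side')['pixels'][160:270,190:350,::-1],None,fx=2.4,fy=2.4,interpolation=cv2.INTER_CUBIC)
t=t[80:560,:410];o=np.zeros((480,800,3),'uint8');o[:,:410]=t;o[:264,412:412+384]=s;cv2.imwrite('pics/f.png',o)"
```

```text
t 10.2 tip [   1.4 -133.   146.3] F [-0.4  0.3  0.5] w 0.2781629634701617 J [-10.  19. -10. -34. -63.  12.]
125 [196.1 191.1] [ 31.2 174.2]
54 [236.5 217.8] [-1.3 77.7]
55 [253.4 222.3] [-1.3 41.6]
```

View pics/f.png

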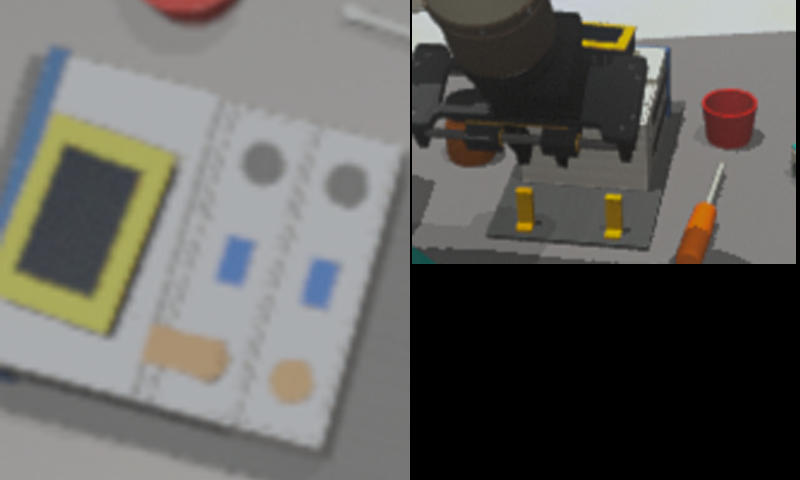

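The cell stands flush against the row with no gap, its label (320,283) level with the row's (236,260). The label positions give x equal and a y spacing of 36.1 mm, which matches one cell's thickness. The cup, screwdriver and tester show where they were, and the arm is clear.

```bash
python3 -c "
from station import r
print(r.finish_job())"
```

```text
the job is handed in; nothing more can be done
None
```

The cell stands upright, square, in line and flush against the row. I handed the job in at about 10 s with the arm clear, having touched nothing but the cell.

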